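Check the parts-counting scale with cup and check weight

TASK

Check the counting scale: raise the hold-down lever all the way up off the pan, then set the empty aluminium cup upright in the middle of the pan and let go of it, and then stand the middle-sized of the three steel check weights upright in the middle of the cup. Set things down gently, so that the sprung pan never hits its stop, and leave everything else where it is, with the lever still up at the end.

Things in the scene. Friction and masses are not known exactly. Their poses are not given: they have to be found in the camera images.
- scale: White bench scale, fixed to the table: housing 53 mm high, from x = -150 to +130, y = -90 to +90 mm, with a low display strip (top 63 mm up) along its front. Origin on the table under the pan's centre; x points to its back, its front (-x) roughly faces the robot, z up. Two pivot posts at x = 88 mm, y = -20 and 75 mm, 105 mm high.
- lamp (a point): Middle of the underside of the bar lamp over the pan, 282 mm above the table. In the scale's frame the lamp covers x = -45 to +15, y = -103 to +47 mm, 25 mm thick; its arm runs back at y = -60 mm (to 315 mm up) to an 18 mm upright post at x = 122, y = -60 mm. So the tool reaches the pan only when leaned back, wrist towards the scale's front.
- pan_centre (a point): Centre of the top face of the round flat steel pan, 120 mm across, 72 mm above the table when empty; a thin engraved circle of 60 mm marks the middle. It moves with the pan.
- pan (a joint): How far the sprung pan is pressed down, m: 0 when empty, about 1 mm for each 0.8 N, stop at 0.012.
- holddown (a joint): Angle of the hold-down lever, rad: 0 = down, its rubber foot over the middle of the pan; grows as it is raised; 1.25 = all the way up, on its stop. Stays where it is left.
- holddown_hinge (a point): Point on the lever's hinge line, at the scale's y = 0: 88 mm behind the pan's centre, 98 mm above the table; the hinge line is parallel to the scale's y. On this shaft sit the foot arm at y = 0 (10 mm bar, 85 mm long, foot 22 mm across, 24 mm deep) and, at y = +118 mm, outside the housing, the handle.
- holddown_grip (a point): Grip point in the middle of the black handle of the hold-down lever: a round bar 16 mm thick that points forward (scale -x) when the lever is down. The point is 85 mm from the hinge line; the thick part reaches from 50 mm to 100 mm from the hinge line.
- cup: Empty aluminium counting cup, open on top, nearly straight wall: 52 mm across at the foot, 54 mm at the rim, 28 mm high, wall 2.5 mm, floor 3 mm, about 60 g. Origin: centre of the underside, z up.
- weight_middle: Polished steel check weight standing upright: round body 36 mm across and 30 mm high, then a narrow neck, then a round knob 24 mm across from 41 mm up to its top at 70 mm. About 250 g. Origin: centre of the underside, z up its axis. The middle one of three sizes.
- weight_small: Polished steel check weight standing upright: round body 26 mm across and 22 mm high, then a narrow neck, then a round knob 18 mm across from 33 mm up to its top at 50 mm. About 100 g. Origin: centre of the underside, z up its axis. To be left alone.
- weight_large: Polished steel check weight standing upright: round body 46 mm across and 40 mm high, then a narrow neck, then a round knob 30 mm across from 51 mm up to its top at 88 mm. About 500 g. Origin: centre of the underside, z up its axis. To be left alone.
- tape_roll: Roll of clear tape lying flat, 60 mm across, hole 38 mm, 19 mm high. Bystander; origin under its centre.
- jar: White round jar with a black lid, 55 mm across, 32 mm high. Bystander; origin under its centre.
- ring_gauge: Small dark steel ring lying flat, 26 mm across, 12 mm high. Bystander.
- puck: Small black rubber disc, 24 mm across, 14 mm high. Bystander.
- tweezers: Steel tweezers lying flat, 148 mm long (from -60 to +88 mm along own x), 9 mm wide, 5 mm high. Bystander.
- caliper: Caliper lying flat along its own x, 160 mm long, 50 mm over its jaw, 12 mm high. Bystander.
- bottle: White bottle, 48 mm across, 130 mm high, standing. Bystander; origin under its centre.
Things that resemble listed ones, but are neither listed nor needed, are in the scene too. What is shaped like the weight_middle but red is not meant.

How it is judged (in metres and radians):
On the way, in this order (a step that is already met when the one before it is completed fails the run):
1. the hold-down lever is raised (more than 1.0 rad) while the cup and the middle weight are still off the pan (value of joint holddown above 1 rad and horizontal distance between each of cup, weight_middle and pan_centre above 0.08 m), for 0.2 s.
2. the cup stands upright on the pan within 10 mm of its centre, let go, and without the weight (value of joint holddown above 1 rad and horizontal distance between cup and pan_centre below 0.01 m and z of cup in the frame of pan_centre between -0.004 and 0.004 m and angle between cup's own z axis and vertical below 0.08 rad and contact force between the fingers and cup below 0.05 N and horizontal distance between weight_middle and pan_centre above 0.06 m), for 0.2 s.
At the end, for the whole second after the job is handed in: The hold-down lever is up (more than 1.0 rad); the cup stands flat on the pan with its axis within 10 mm of the pan's centre; the middle-sized weight stands upright on the cup's floor, its axis within 12 mm of the pan's centre; both at rest (value of joint holddown above 1 rad and horizontal distance between cup and pan_centre below 0.01 m and z of cup in the frame of pan_centre between -0.004 and 0.004 m and angle between each of cup, weight_middle's own z axis and vertical below 0.08 rad and horizontal distance between weight_middle and pan_centre below 0.012 m and z of weight_middle in the frame of cup between -0.001 and 0.007 m and linear speed of each of weight_middle, cup below 0.02 m/s); the robot touches nothing.
It fails at once if the small or the large check weight is shifted more than 25 mm from its place (distance of any of weight_small, weight_large from where it was at the start of the episode above 0.025 m).
It fails at once if the tape roll, jar, ring gauge or rubber puck is shifted more than 25 mm from its place (distance of any of tape_roll, jar, ring_gauge, puck from where it was at the start of the episode above 0.025 m).
It fails at once if the tweezers, caliper or bottle is shifted more than 25 mm from its place (distance of any of tweezers, caliper, bottle from where it was at the start of the episode above 0.025 m).
It fails at once if the pan is pushed or struck down to its stop (pressed more than 11 mm) (value of joint pan above 0.011 m).
It also fails if it takes over 72 s, if anything falls off the work surface, if the arm or the gripper's body presses on something with over 40 N, if the wrist force passes 120 N, or if a joint passes its speed limit or range.

ROBOT

A 7-joint arm with a two-finger parallel gripper is mounted at the origin on the work surface. World frame = base frame: x ahead of the robot, y to its left, z up, the work surface at z = 0. Lengths are in m, angles in degrees, forces in N, time in s.
With the tool pointing down it reaches from about 0.35 to 0.775 m from the base axis. Payload 3.1 kg.
Tool frame: the origin (TCP) lies on the centre line of the jaws, within the pads' length; the fingertips stand 17 mm ahead of it and the grasp point (between the pads) lies 2 mm behind it (robot.tip_reach is the distance from the TCP to the fingertips, in m); z points along the fingers, y is the line along which they close (so a half turn about z gives the same grasp; the last joint's range is limited). The gripper opens to 85 mm and grips with 20 to 120 N. Pads are 22 mm wide; open, the fingers measure 114 mm over their backs; the gripper's body (76 mm by 85 mm) begins 54 mm behind the grasp point. The pads swing forward as they close: fully open they stand 13 mm farther back than shut.
Start: joints at [69.517, 17.813, 0.802, 86.603, -0.252, 75.585, -1.558], TCP at [0.171, -0.523, 0.248] pointing down, gripper open.
Joint ranges: [-154.91, 154.91], [-16.99, 109.72], [-72.82, 74.43], [7.12, 147.25], [-82.49, 262.49], [11.32, 116.49], [-174.64, 174.64]. Speed limits (degrees/s): [159.86, 159.86, 180, 180, 180, 180, 180].

INTERFACE

Orientations are given as [roll, pitch, yaw] about the fixed x, y, z axes, in that order (R = Rz(yaw) Ry(pitch) Rx(roll)).
In Python, from station import robot, fingers, vision, workorder, recognise gives the robot as it stands. Calls block until the motion is done:
- robot.move_to(position, orientation): joint-space move of the TCP to a pose.
- robot.line_to(position, orientation=None, velocity=0.15, f_stop=None): straight line of the TCP; orientation=None keeps the orientation; velocity is the mean speed in m/s. With f_stop (N) it stops when the force on the tool has changed by that much, and returns True; else False.
- robot.move_j(angles): joint-space move.
- fingers.gripper_to(opening, force=None): opening from 0.0 (shut) to 1.0 (fully open); force is the grip in N (None keeps the last); returns when the fingers have stopped.
- robot.pause(seconds).
- robot.inverse_kinematics(position, orientation): joint angles nearest the present ones, or None.
- vision.grab_frame(name): name is "side" or "top"; returns the picture (400x640x3 uint8, red, green, blue); there is no depth.
- vision.calibration(name): a dict with "mtx" (3x3 intrinsics, pixels), "extrinsics" (4x4, takes a point from world to camera coordinates). Camera axes: x right, y up, looking along -z (the intrinsics and any distortion apply to the point x, -y, -z); pixel columns grow to the right and rows downward; lengths in m; the calibration is good to about 2 mm. A picture is of the moment at which its call begins. calibration takes no time and is no camera call.
A pose or a line that the arm cannot do raises robot.PlanningError and nothing moves.
- workorder.close_job(): hands the job in; it is judged then, once.
Trained networks look in the newest picture that a camera, given by its name, has taken for a name from the list of things; names that differ only in an ending like _2 or _b are one class to them, and where a whole thing is asked for, a point or a joint stands for the part that bears it (a point fixed in the world has none). Each returns a list of dicts, best first, with "p" (0 to 1); they miss things now and then, are a little off and sometimes report something else, mostly with a low value. They report only what shows in the picture. A call takes as long as a camera call. They do not tell look-alikes from the thing itself.
- recognise(label, camera): "rect" ([centre column, centre row, width, height] in pixels, round what is visible of it).
Readings, each from a call of its own:
- robot.current_time_s(): time.
- robot.current_joint_positions(): joint angles.
- robot.current_dq(): joint speeds.
- robot.current_joint_torque(): joint torques, N m.
- robot.current_tool_pos(): TCP position.
- robot.current_eef_rot(): TCP orientation.
- robot.current_contact_force(): force on the tool from outside, world axes, zero at the start.
- robot.current_torque(): the same for the moment, N m.
- robot.current_finger_gap(): opening from 0.0 (shut) to 1.0 (fully open).
- robot.current_gripper_force(): force on a finger pad.
Only numpy, scipy, OpenCV 4.12 (cv2) and the standard library are available. Lean on these libraries where they do the work, as an engineer would, in place of code of your own. Each camera call takes 0.05 s, during which the arm holds its last target. There are 200 camera calls.

## Working session

There is one attempt and no reset: what is moved stays moved. The work goes in short steps, each a Python script; the robot and the scene stay as the last script left them, time stands still between calls to the robot, and variables do not carry over. Pictures are saved under pics/ and viewed, at most 10 in all, crops included, and the job is handed in when it is done.

```bash
ls; mkdir -p pics
python3 - <<'E'
from station import robot, fingers, vision, workorder, recognise
import cv2
for n in("top","side"):
    im=vision.grab_frame(n); cv2.imwrite(f"pics/{n}0.png",im[:,:,::-1])
    c=vision.calibration(n); print(n,c)
    for l in ["scale","pan_centre","holddown_grip","cup","weight_middle","weight_small","weight_large","lamp","bottle","tape_roll","jar"]:
        print(l,[([round(float(v)) for v in r["rect"]],round(r["p"],2)) for r in recognise(l,n)][:4])
print(robot.current_time_s(),robot.current_eef_rot(), robot.tip_reach)
E
```

```text
pics
top {'mtx': array([[424.205282  ,   0.        , 310.50729096],
       [  0.        , 424.205282  , 199.40865503],
       [  0.        ,   0.        ,   1.        ]]), 'extrinsics': array([[-0.00369714, -0.99995423, -0.00882409, -0.03438082],
       [ 0.99139138, -0.0048201 ,  0.13084301, -0.56639356],
       [-0.13087956, -0.00826438,  0.99136383, -1.40959066],
       [ 0.        ,  0.        ,  0.        ,  1.        ]])}
scale [([289, 177, 71, 106], 0.67)]
pan_centre [([292, 194, 33, 17], 0.66)]
holddown_grip [([276, 170, 40, 36], 0.62)]
cup [([191, 209, 18, 18], 0.68)]
weight_middle [([435, 187, 17, 12], 0.59), ([437, 223, 15, 11], 0.42), ([415, 202, 16, 13], 0.39)]
weight_small [([381, 227, 4, 9], 0.4), ([293, 195, 31, 18], 0.34)]
weight_large [([216, 226, 18, 13], 0.49), ([290, 180, 72, 106], 0.48)]
lamp [([289, 179, 75, 103], 0.92), ([275, 171, 38, 40], 0.26)]
bottle [([197, 160, 20, 18], 0.53)]
tape_roll [([408, 246, 19, 16], 0.43)]
jar [([293, 177, 76, 107], 0.67), ([195, 159, 23, 17], 0.53), ([197, 242, 18, 15], 0.47)]
side {'mtx': array([[471.3615436 ,   0.        , 32
[... 405 characters left out ...]
, 0.69)]
pan_centre [([336, 218, 40, 19], 0.93), ([345, 198, 40, 36], 0.22)]
holddown_grip [([343, 204, 36, 32], 0.79), ([339, 335, 17, 29], 0.72), ([298, 175, 16, 11], 0.53)]
cup [([301, 175, 15, 13], 0.73), ([277, 339, 28, 24], 0.26)]
weight_middle [([368, 356, 16, 30], 0.82), ([318, 363, 15, 29], 0.68), ([339, 335, 19, 29], 0.6), ([308, 328, 10, 14], 0.39)]
weight_small [([299, 303, 9, 21], 0.74)]
weight_large [([286, 184, 19, 24], 0.58)]
lamp [([339, 199, 107, 113], 0.69), ([339, 333, 16, 32], 0.63), ([344, 201, 43, 32], 0.57)]
bottle [([346, 162, 8, 34], 0.7)]
tape_roll [([278, 341, 27, 22], 0.76)]
jar [([268, 181, 15, 14], 0.77)]
1.2 [1.79999376e+02 5.45228487e-04 1.80995017e+01] 0.017
```

Run:
```python
import cv2
a=cv2.imread("pics/top0.png")[110:290,160:480]; b=cv2.imread("pics/side0.png")[130:400,220:440]
cv2.imwrite("pics/topc.png",cv2.resize(a,(800,450),interpolation=cv2.INTER_CUBIC)); cv2.imwrite("pics/sidec.png",cv2.resize(b,None,fx=2.2,fy=2.2,interpolation=cv2.INTER_CUBIC))
```

```text
(no output)
```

View pics/topc.png

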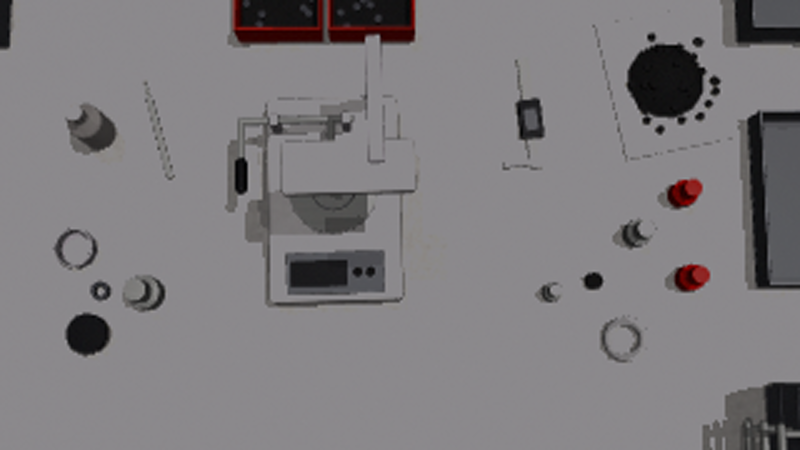

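View pics/sidec.png

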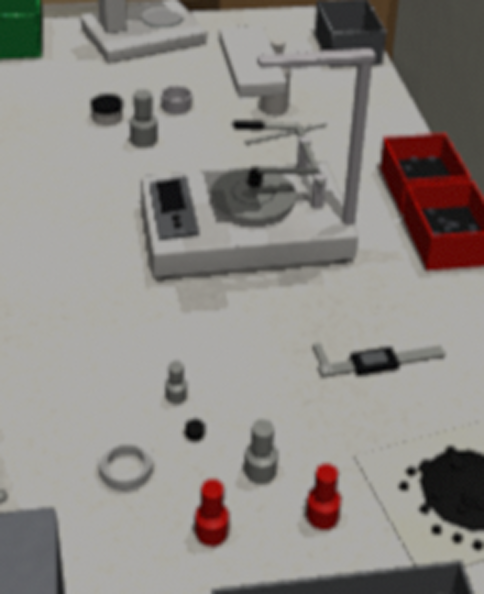

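Top crop: scale centre at about (335,200), black handle at (241,176), cup is the grey ring at (75,249), steel middle weight at (637,233), red look-alikes at (685,192) and (690,277), tape roll at (622,340). The side crop agrees: cup (177,100), steel weight (262,452).

```bash
cat > h.py <<'E'
import numpy as np, cv2
from station import robot, fingers, vision, workorder, recognise
C={n:vision.calibration(n) for n in("top","side")}
F=np.diag([1,-1,-1.])
def proj(n,P):
    P=np.atleast_2d(P); E=C[n]["extrinsics"]; c=(P@E[:3,:3].T+E[:3,3])@F; q=c@C[n]["mtx"].T; return q[:,:2]/q[:,2:]
def ray(n,uv,z):
    E=C[n]["extrinsics"]; R=E[:3,:3]; o=-R.T@E[:3,3]; d=R.T@F@np.linalg.inv(C[n]["mtx"])@np.array([uv[0],uv[1],1.])
    return o+d*(z-o[2])/d[2]
def ct(x,y): return ((x+.5)/2.5+160-.5,(y+.5)/2.5+110-.5)
def cs(x,y): return ((x+.5)/2.2+220-.5,(y+.5)/2.2+130-.5)
E
python3 - <<'E'
from h import *
np.set_printoptions(precision=4,suppress=True)
for n,p in dict(FL=(268,303),FR=(402,300),BL=(267,99),BR=(398,97)).items(): print(n,ray("top",ct(*p),.053))
for p in [(147,190),(156,252),(354,237)]: print("side top corner?",ray("side",cs(*p),.053))
print("grip",ray("top",ct(241,176),.098))
for z in(.07,.098,.13): print("grip side",z,ray("side",cs(249,125.5),z))
print("pan side",ray("side",cs(252,195),.072), "rect", ray("side",(336,218),.072))
print("cup",ray("top",(191,209),.014),ray("side",(301,175),.014))
print("cup",ray("top",ct(75.5,249),.02),ray("side",cs(177,98),.028))
print("mid",ray("top",(415,202),.035),ray("side",(339,335),.035))
print("mid knob",ray("top",ct(645,229),.07),ray("side",cs(262,427),.07))
print("mid base",ray("side",cs(261,479),.0))
print("lamp corners",[ray("top",ct(*p),.307) for p in((281,140),(414,140),(281,192),(415,190))])
print("pic small", ray("side",(299,310),.0),"large",ray("side",cs(144,137),.0), "puck",ray("side",cs(195,430),.007),"tape",ray("side",cs(126,468),.01))
E
python3 - <<'E'
import cv2
b=cv2.imread("pics/side0.png")
a=b[165:205,260:320]; c=b[300:365,300:380]; d=b[180:260,280:390]; t=cv2.imread("pics/top0.png")[140:240,240:340]
r=lambda x:cv2.resize(x,(400,300),interpolation=cv2.INTER_CUBIC)
cv2.imwrite("pics/m1.png",cv2.vconcat([cv2.hconcat([r(a),r(c)]),cv2.hconcat([r(d),r(t)])]))
E
```

```text
FL [0.4587 0.1092 0.053 ]
FR [ 0.4619 -0.0699  0.053 ]
BL [0.7382 0.1133 0.053 ]
BR [ 0.7399 -0.0663  0.053 ]
side top corner? [0.4652 0.0692 0.053 ]
side top corner? [ 0.4669 -0.0711  0.053 ]
side top corner? [ 0.7327 -0.07    0.053 ]
grip [0.6231 0.1414 0.098 ]
grip side 0.07 [0.6312 0.1973 0.07  ]
grip side 0.098 [0.6236 0.1531 0.098 ]
grip side 0.13 [0.6148 0.1026 0.13  ]
pan side [0.607  0.0144 0.072 ] rect [0.6125 0.0157 0.072 ]
cup [0.5378 0.3774 0.014 ] [0.5406 0.3808 0.014 ]
cup [0.5361 0.3794 0.02  ] [0.5359 0.3628 0.028 ]
mid [ 0.5559 -0.3926  0.035 ] [ 0.5543 -0.3973  0.035 ]
mid knob [ 0.5538 -0.3932  0.07  ] [ 0.5531 -0.3945  0.07  ]
mid base [ 0.5528 -0.4045  0.    ]
lamp corners [array([0.6263, 0.0681, 0.307 ]), array([ 0.6255, -0.0808,  0.307 ]), array([0.5673, 0.0677, 0.307 ]), array([ 0.5688, -0.0814,  0.307 ])]
pic small [ 0.4713 -0.2753  0.    ] large [0.4749 0.2915 0.    ] puck [ 0.489  -0.3345  0.007 ] tape [ 0.4093 -0.3803  0.01  ]
```

View pics/m1.png

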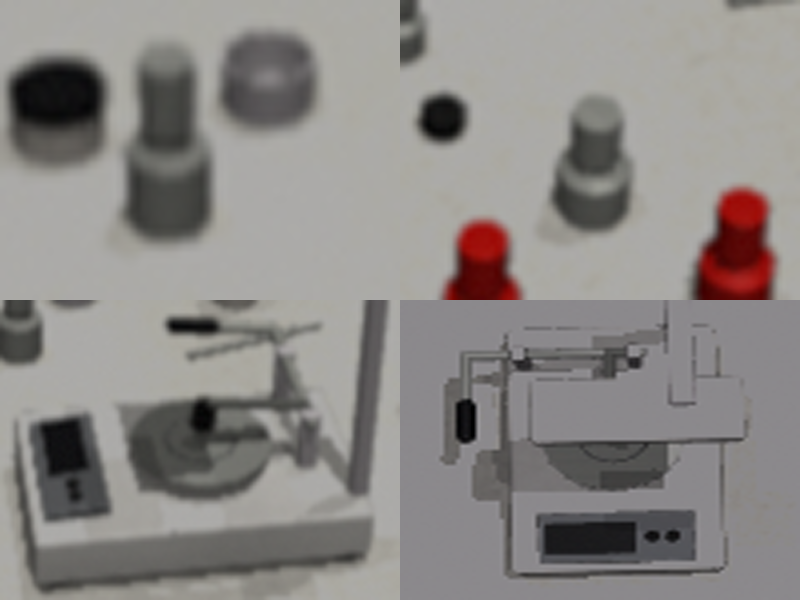

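```bash
cat >> h.py <<'E'
def circ(x,y,r,z,n=60):
    t=np.linspace(0,2*np.pi,n); return np.c_[x+r*np.cos(t),y+r*np.sin(t),np.full(n,z)]
def panel(img,n,curves,center,half=(40,30),out=(400,300)):
    u,v=np.round(center).astype(int); w,h=half; s=out[0]/(2*w)
    b=cv2.copyMakeBorder(img[:,:,::-1],60,60,60,60,cv2.BORDER_CONSTANT)
    a=cv2.resize(b[v-h+60:v+h+60,u-w+60:u+w+60],out,interpolation=cv2.INTER_CUBIC)
    a=np.clip(a*1.3,0,255).astype(np.uint8)
    for P,col in curves:
        q=(proj(n,P)-[u-w,v-h]+.5)*s-.5
        cv2.polylines(a,[np.round(q*8).astype(np.int32)],False,col,1,cv2.LINE_AA,3)
    return a
G,Rd,Y=(0,255,0),(0,0,255),(0,255,255)
cup=lambda x,y,z=0:[(circ(x,y,.027,z+.028),G),(circ(x,y,.026,z),Rd)]
mid=lambda x,y,z=0:[(circ(x,y,.012,z+.07),G),(circ(x,y,.012,z+.041),G),(circ(x,y,.018,z+.03),Y),(circ(x,y,.018,z),Rd)]
def sc(p,o=(.610,.0217),yaw=.85):
    p=np.atleast_2d(p); a=np.radians(yaw); return np.c_[o[0]+p[:,0]*np.cos(a)-p[:,1]*np.sin(a),o[1]+p[:,0]*np.sin(a)+p[:,1]*np.cos(a),p[:,2]]
def scale():
    b=lambda z:sc([(-.15,-.09,z),(.13,-.09,z),(.13,.09,z),(-.15,.09,z),(-.15,-.09,z)])
    return [(b(.053),G),(b(0),Rd),(sc(circ(0,0,.06,.072)),Y),(sc(circ(0,0,.03,.072)),Y),(sc([(.038,.118,.098),(-.012,.118,.098)]),Rd)]
E
python3 - <<'E'
from h import *
t=cv2.imread("pics/top0.png")[:,:,::-1]; s=cv2.imread("pics/side0.png")[:,:,::-1]
c=(.538,.379);m=(.554,-.394)
p=lambda im,n,cv,q,h:panel(im,n,cv,proj(n,q)[0],h)
A=[p(s,"side",cup(*c),(*c,.014),(32,24)),p(t,"top",cup(*c),(*c,.014),(32,24))]
B=[p(s,"side",mid(*m),(*m,.035),(32,24)),p(t,"top",mid(*m),(*m,.035),(32,24))]
D=[p(s,"side",scale(),(.6,.02,.06),(64,48)),p(t,"top",scale(),(.6,.02,.06),(64,48))]
cv2.imwrite("pics/ov1.png",cv2.vconcat([cv2.hconcat(A),cv2.hconcat(B)])); cv2.imwrite("pics/ov2.png",cv2.hconcat(D))
q0=robot.current_joint_positions()
for nm,pos,ps in [("cup pick",(c[0],c[1],.022),[(45,y) for y in(-60,-45,-30,-15,0,20,35)]),("cup pan",(.61,.0217,.095),[(45,y) for y in(-20,0,10)]+[(50,0)]),
  ("mid pick",(m[0],m[1],.055),[(t_,y) for t_ in(50,60) for y in(-50,-35,-20,0)]),("mid pan",(.61,.0217,.13),[(50,0),(60,0),(60,10),(60,-10)]),
  ("mid pan up",(.61,.0217,.165),[(60,0),(60,-10)]),
  ("lev0",sc((.003,.118,.098))[0],[(20,0),(30,0),(40,0)]),("lev1",sc((.061,.118,.179))[0],[(40,0),(55,0),(60,0)])]:
    for th,y in ps:
        q=robot.inverse_kinematics(pos,[180,-th,y]); print(nm,th,y,None if q is None else np.round(q).astype(int))
print("others side: large",ray("side",(286,184),.044),ray("top",ct(150,293),.02),"ring",ray("top",ct(101,291),.006),"jar",ray("top",ct(88,334),.032),"red",ray("top",ct(681,197),.015),ray("top",ct(683,281),.015),"puck",ray("top",ct(593,281),.01),"small",ray("top",ct(547,294),.011))
E
```

```text
cup pick 45 -60 [-28  72 -62  70  85 111 122]
cup pick 45 -45 [-25  68 -62  83  89 104 127]
cup pick 45 -30 [-26  57 -52  95  88  87 131]
cup pick 45 -15 [-28  48 -41 105  90  70 135]
cup pick 45 0 [-63  36  11 116  90  29 132]
cup pick 45 20 [-38  33 -10 123 128  29 122]
cup pick 45 35 [ -5  39 -41 124 140  31 142]
cup pan 45 -20 [-45  23  32 128 106  15 129]
cup pan 45 0 [ 20  21 -30 130 136  19 134]
cup pan 45 10 [ 43  28 -50 129 140  17 148]
cup pan 50 0 [ 37  30 -51 133 138  34 138]
mid pick 50 -50 [ 41  33 -20 122 129  36 127]
mid pick 50 -35 [ 66  38 -41 124 146  32 136]
mid pick 50 -20 [ 83  44 -51 121 160  20 147]
mid pick 50 0 [ 82  43 -40 113 -82  14  46]
mid pick 60 -50 [ 56  45 -41 127 140  62 127]
mid pick 60 -35 [ 82  58 -62 129 155  56 150]
mid pick 60 -20 [ 93  59 -62 126 169  34 154]
mid pick 60 0 [ 10  64  64 119 234  93  43]
mid pan 50 0 [ 29  20 -41 132 139  24 132]
mid pan 60 0 [ 44  36 -62 138 148  50 135]
mid pan 60 10 [ 54  36 -62 137 165  38 133]
mid pan 60 -10 [ 27  31 -51 136 134  56 128]
mid pan up 60 0 [ 46  27 -61 137 145  41 132]
mid pan up 60 -10 [ 28  23 -51 135 130  48 130]
lev0 20 0 [   6   26  -31  105   34   38 -135]
lev0 30 0 [  15   26  -43  114   63   32 -162]
lev0 40 0 [-23  19   1 123  92  14 161]
lev1 40 0 [  31   33  -67  109   81   44 -171]
lev1 55 0 [-32  18  11 123 129  20 124]
lev1 60 0 [  3  22 -31 125 130  38 130]
others side: large [0.4777847  0.27436319 0.044     ] [0.47494913 0.27499131 0.02      ] ring [0.47895776 0.34619508 0.006     ] jar [0.4189834 0.3550537 0.032    ] red [ 0.60523834 -0.45816957  0.015     ] [ 0.48861401 -0.4561118   0.015     ] puck [ 0.4895399  -0.33383599  0.01      ] small [ 0.47183824 -0.2699601   0.011     ]
```

View pics/ov1.png

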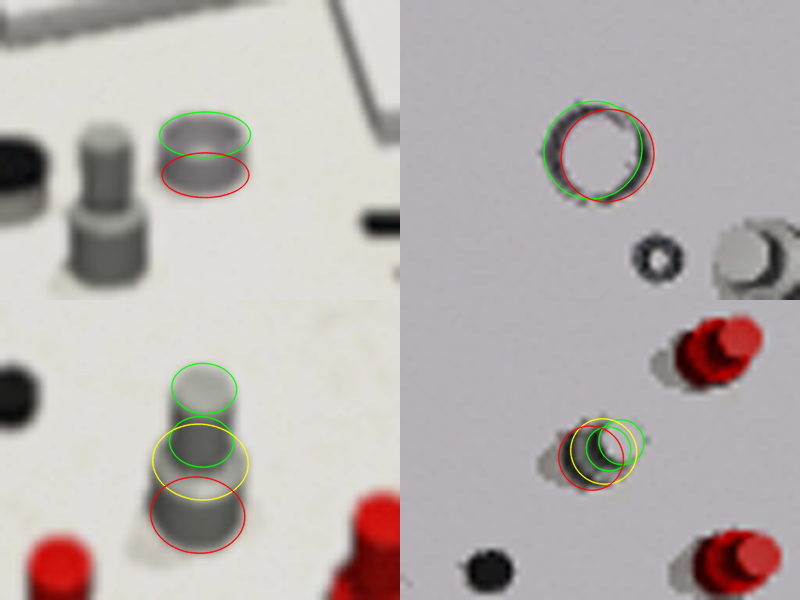

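View pics/ov2.png

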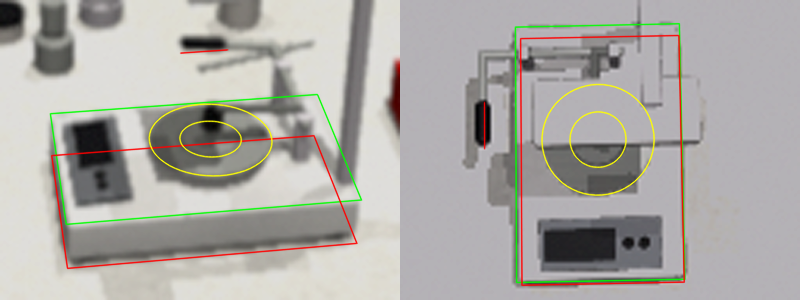

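The overlays fit to about 1–2 mm: cup (.538,.379), weight (.554,-.394), scale origin (.610,.0217) with yaw .85°. The handle sits a few mm higher than the model. Next is the lever.

```bash
cat > s1.py <<'E'
from h import *
O=lambda th,y=.85:[180,-th,y]
def lev(a,r=.085,back=0,th=50):
    t=np.radians(th); return sc((.088-r*np.cos(a)-back*np.sin(t),.119,.099+r*np.sin(a)+back*np.cos(t)))[0]
fingers.gripper_to(.6,30)
robot.move_to((.40,.10,.30),O(50)); print(np.round(robot.current_joint_positions()),robot.current_time_s())
robot.move_to(lev(0.03,back=.08),O(50)); print(np.round(robot.current_joint_positions()))
robot.line_to(lev(0.03),O(50),velocity=.1)
fingers.gripper_to(0,30); print("gap",robot.current_finger_gap(),robot.current_gripper_force(),robot.current_contact_force(),robot.current_time_s())
im=vision.grab_frame("side"); cv2.imwrite("pics/lev.png",cv2.resize(im[150:260,260:410,::-1],None,fx=4,fy=4,interpolation=cv2.INTER_CUBIC))
E
python3 s1.py
```

```text
Traceback (most recent call last):
  File "s1.py", line 6, in <module>
    robot.move_to((.40,.10,.30),O(50)); print(np.round(robot.current_joint_positions()),robot.current_time_s())
    ~~~~~~~~~~~~~^^^^^^^^^^^^^^^^^^^^^
station.PlanningError: the arm cannot take that pose within its joint ranges
```

Run:
```python
from h import *
exec(open("s1.py").read().split("fingers.")[0].split("\n",1)[1])
for th in (30,40,50):
  for p in [(.40,.10,.30),(.45,.12,.30),(.45,.12,.35),(.5,.14,.3),(.5,.14,.2),(.5,-.05,.3),(.45,-.1,.3),lev(.03,back=.08,th=th),lev(.03)]:
    q=robot.inverse_kinematics(p,O(th)); print(th,np.round(p,2),None if q is None else np.round(q).astype(int))
```

```text
30 [0.4 0.1 0.3] None
30 [0.45 0.12 0.3 ] [  23  -15  -39  117   -2   46 -105]
30 [0.45 0.12 0.35] [   1  -14  -21  111    6   54 -112]
30 [0.5  0.14 0.3 ] [  16   -6  -38  111   10   46 -117]
30 [0.5  0.14 0.2 ] [ -26    0    1  122   23   32 -132]
30 [ 0.5  -0.05  0.3 ] [ 53 -10 -39 114 -18  46 -68]
30 [ 0.45 -0.1   0.3 ] [ 54 -14 -29 118 -25  50 -53]
30 [0.57 0.14 0.17] [  21   16  -50  115   44   34 -146]
30 [0.61 0.14 0.1 ] [  17   27  -46  113   63   33 -161]
40 [0.4 0.1 0.3] None
40 [0.45 0.12 0.3 ] None
40 [0.45 0.12 0.35] None
40 [0.5  0.14 0.3 ] [  26  -13  -46  120    8   32 -117]
40 [0.5  0.14 0.2 ] [  43   -3  -69  129   43   21 -153]
40 [ 0.5  -0.05  0.3 ] [ 20 -13 -10 123 -17  31 -68]
40 [ 0.45 -0.1   0.3 ] None
40 [0.56 0.14 0.16] [ -66    9   45  128   43   12 -152]
40 [0.61 0.14 0.1 ] [-23  19   1 123  90  13 163]
50 [0.4 0.1 0.3] None
50 [0.45 0.12 0.3 ] None
50 [0.45 0.12 0.35] None
50 [0.5  0.14 0.3 ] [  22  -17  -44  128   24   19 -135]
50 [0.5  0.14 0.2 ] [ 33  -2 -64 137  93  21 155]
50 [ 0.5  -0.05  0.3 ] [ 19 -17  -8 132 -37  19 -48]
50 [ 0.45 -0.1   0.3 ] None
50 [0.55 0.14 0.15] [-58   9  32 137 124  19 124]
50 [0.61 0.14 0.1 ] [ -7  22 -20 130 128  31 127]
```

```bash
cat > chk.py <<'E'
from h import *
O=lambda th,y=.85:[0,180-th,y]
def lev(a,r=.085,back=0,th=50):
    t=np.radians(th); return sc((.088-r*np.cos(a)-back*np.sin(t),.119,.099+r*np.sin(a)+back*np.cos(t)))[0]
if __name__=="__main__":
  for nm,p,o in [("w1",(.5,-.05,.33),O(35)),("w2",(.5,.14,.25),O(35))]+[(f"pre{th}",lev(.03,back=.08,th=th),O(th)) for th in(30,35,40,45)]+[(f"lev{a}_{th}",lev(a),O(th)) for th in (35,45,55) for a in(0.03,.6,1.25)]+\
    [(f"cup{y}_{z}",(.538,.379,z),O(45,y)) for y in(-30,-15,0) for z in(.022,.12)]+[(f"cpan{y}_{z}",(.61,.0217,z),O(45,y)) for y in(-15,0,10) for z in(.095,.13)]+[("front",(.52,.0217,.2),O(45)),("mfront",(.5,.0217,.2),O(55))]+\
    [(f"mid{y}_{th}_{z}",(.554,-.394,z),O(th,y)) for y in(-50,-35,-20) for th in(50,55,60) for z in(.055,.15)]+[(f"mpan{y}_{th}_{z}",(.61,.0217,z),O(th,y)) for th in(50,55,60) for y in(-10,0) for z in(.13,.17)]:
    q=robot.inverse_kinematics(p,o); print(nm,None if q is None else np.round(q).astype(int))
E
python3 chk.py
```

```text
w1 [ 22 -12 -13 115 -12  43 107]
w2 [ -4  -5 -21 121  23  33  49]
pre30 [ 14  14 -40 115  39  32  38]
pre35 [ 14  12 -41 120  52  27  24]
pre40 [  4   9 -31 126  68  22   6]
pre45 [ 19  13 -50 130  94  28 -19]
lev0.03_35 [ 26  33 -60 117  84  39   2]
lev0.6_35 [ 14  21 -41 113  61  29  20]
lev1.25_35 [  9  22 -35 106  49  31  34]
lev0.03_45 [ 26  35 -62 125 110  44 -22]
lev0.6_45 [ 25  26 -57 121  98  36 -14]
lev1.25_45 [ -2  18 -21 115  78  20   1]
lev0.03_55 [ 24  41 -62 132 129  58 -38]
lev0.6_55 [ 26  32 -62 128 122  49 -34]
lev1.25_55 [ 23  28 -55 122 117  40 -29]
cup-30_0.022 [-21  64 -62  94  95  96 -48]
cup-30_0.12 [-21  53 -62  92  86  95 -41]
cup-15_0.022 [-22  53 -52 105  95  77 -44]
cup-15_0.12 [-16  47 -62 103  89  83 -35]
cup0_0.022 [-31  40 -31 115  99  52 -44]
cup0_0.12 [-15  36 -51 112  90  61 -29]
cpan-15_0.095 [ 27  29 -51 127 107  43 -31]
cpan-15_0.13 [ 27  23 -50 125  99  38 -25]
cpan0_0.095 [ 44  33 -61 129 120  33 -21]
cpan0_0.13 [ 45  26 -61 128 111  27 -15]
cpan10_0.095 [ 50  33 -61 129 128  22 -16]
cpan10_0.13 [ 51  26 -60 127 118  15 -10]
front [-63 -11  51
[... 720 characters left out ...]
 54 -62 124 158  29 -21]
mid-20_55_0.15 [ 92  36 -61 122 157  15 -33]
mid-20_60_0.055 [ 93  59 -62 126 169  34 -26]
mid-20_60_0.15 [ 93  40 -61 125 171  22 -44]
mpan-10_50_0.13 [ 38  29 -62 130 116  44 -31]
mpan-10_50_0.17 [ 39  21 -62 128 107  37 -25]
mpan0_50_0.13 [ 45  28 -61 131 128  32 -31]
mpan0_50_0.17 [ 47  19 -61 129 120  23 -26]
mpan-10_55_0.13 [ 36  32 -62 133 125  52 -40]
mpan-10_55_0.17 [ 38  23 -61 132 119  43 -37]
mpan0_55_0.13 [ 45  31 -61 135 139  40 -40]
mpan0_55_0.17 [ 47  21 -61 133 136  30 -41]
mpan-10_60_0.13 [ 35  37 -62 136 133  62 -45]
mpan-10_60_0.17 [ 36  27 -62 135 128  52 -44]
mpan0_60_0.13 [ 44  36 -62 138 148  50 -45]
mpan0_60_0.17 [ 46  25 -61 136 145  40 -48]
```

```bash
cat > s1.py <<'E'
from chk import *
fingers.gripper_to(.6,30)
robot.move_to((.5,-.05,.33),O(35)); robot.move_to((.5,.14,.25),O(35)); print(robot.current_time_s())
robot.move_to(lev(.03,back=.08,th=42),O(42)); print(np.round(robot.current_joint_positions()))
robot.line_to(lev(.03),O(42),velocity=.1)
fingers.gripper_to(0,30); print("gap",robot.current_finger_gap(),robot.current_gripper_force(),robot.current_contact_force(),robot.current_time_s())
im=vision.grab_frame("side"); cv2.imwrite("pics/lev.png",cv2.resize(im[130:270,250:420,::-1],None,fx=4,fy=4,interpolation=cv2.INTER_CUBIC))
E
python3 s1.py
```

```text
4.7833
[  4.   9. -32. 127.  78.  22.  -5.]
gap 0.174557477656863 29.31095391511917 [-1.63272706 -2.11002884  0.31854181] 7.1917
```

View pics/lev.png

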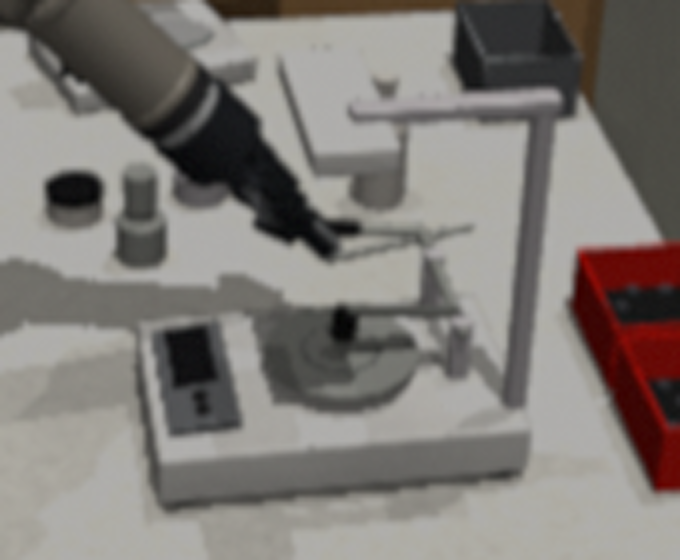

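The jaws hold the black handle at about (330,230); the 15 mm gap matches the 16 mm bar. I'll raise it along the arc.

```bash
cat > s2.py <<'E'
from chk import *
for a in np.arange(.18,1.27,.15):
    a=min(a,1.25); st=robot.line_to(lev(a),O(42+10*a),velocity=.06,f_stop=20)
    print(round(a,2),st,np.round(robot.current_contact_force(),1),np.round(robot.current_finger_gap(),3))
    if st: break
if not st: print(robot.line_to(lev(1.25),O(54),velocity=.04,f_stop=15))
p=robot.current_tool_pos(); h=sc((.088,.119,.099))[0]; print("angle",np.arctan2(p[2]-h[2],h[0]-p[0]),robot.current_time_s())
im=vision.grab_frame("side"); cv2.imwrite("pics/lev2.png",cv2.resize(im[130:270,250:420,::-1],None,fx=3,fy=3,interpolation=cv2.INTER_CUBIC))
E
python3 s2.py
```

```text
0.18 False [ 2.1 -2.7 -1.7] 0.172
0.33 False [ 2.2 -2.3 -2.7] 0.172
0.48 False [-1.  -4.  -1.6] 0.175
0.63 False [-2.5 -4.6 -2. ] 0.171
0.78 False [-2.  -4.2 -2.7] 0.174
0.93 False [-1.8 -5.  -2.7] 0.173
1.08 False [-0.1 -5.8 -2.3] 0.176
1.23 False [-1.4 -4.1 -1.3] 0.174
False
angle 1.2565001893783376 10.3583
```

View pics/lev2.png

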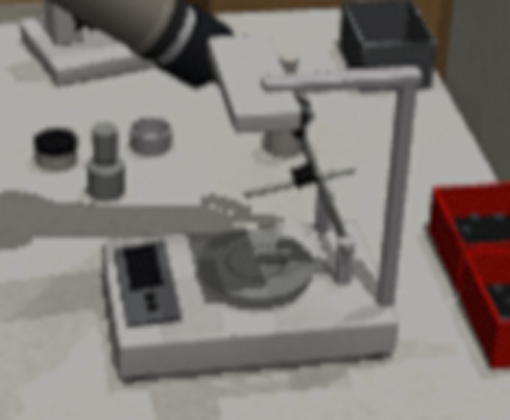

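The lever is up on its stop: handle vertical, rubber foot raised at (302,175). Now I'll release it and fetch the cup.

```bash
cat > s3.py <<'E'
from chk import *
c=np.array([.538,.379,.0225]); TH=45; Y=-15
def ax(th,y):
    t,a=np.radians([th,y]); return np.array([np.sin(t)*np.cos(a),np.sin(t)*np.sin(a),-np.cos(t)])
if __name__=="__main__":
    fingers.gripper_to(.6)
    p=np.array(robot.current_tool_pos())
    robot.line_to(p-.10*ax(54,.85),velocity=.2)
    print(np.round(robot.current_joint_positions()),robot.current_tool_pos(),robot.current_time_s())
    fingers.gripper_to(.85,30)
    robot.move_to((.50,.30,.25),O(TH,Y)); robot.move_to(c-.09*ax(TH,Y),O(TH,Y))
    robot.line_to(c,velocity=.1)
    fingers.gripper_to(0,30); print("gap",robot.current_finger_gap(),robot.current_gripper_force(),robot.current_contact_force())
    robot.line_to((.538,.379,.13),velocity=.12)
    print(np.round(robot.current_joint_positions()),robot.current_finger_gap(),robot.current_time_s())
    P=np.array(robot.current_tool_pos()); q=P-[0,0,.0225]
    ims={n:vision.grab_frame(n) for n in("side","top")}
    cv2.imwrite("pics/cup.png",cv2.hconcat([panel(ims[n],n,cup(*q),proj(n,[q+[0,0,.014]])[0],(40,30)) for n in ims]))
E
python3 s3.py
```

```text
[  4.   5. -32. 128.  98.  23. -23.] [0.58885773 0.1415401  0.23928814] 11.5
gap 0.6226502752711259 31.61558326362865 [-2.53879221  0.76945288  3.64513078]
[-29.  36. -40. 103.  78.  68. -33.] 0.6178905997378025 15.7833
```

View pics/cup.png

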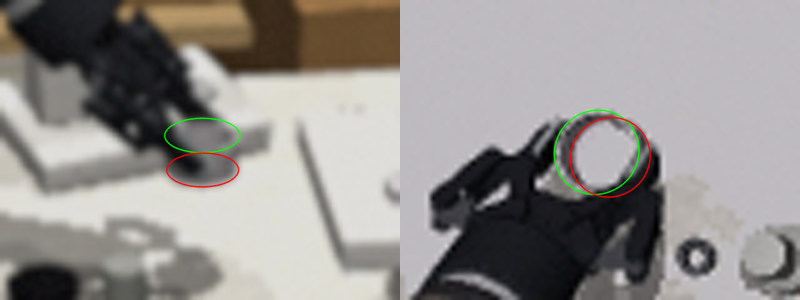

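The cup is held upright and coincides with its model in both views. Next I'll place it.

```bash
cat > s4.py <<'E'
from s3 import *
X,Yy=.610,.0217
robot.line_to((.545,.12,.15),velocity=.2)
robot.line_to((X,Yy,.0225+.072+.035),velocity=.12)
robot.pause(.2)
robot.line_to((X,Yy,.0225+.075),velocity=.05)
st=robot.line_to((X,Yy,.0225+.0712),velocity=.02,f_stop=1.2); print(st,robot.current_tool_pos(),robot.current_contact_force())
fingers.gripper_to(.85); robot.pause(.3)
ims={n:vision.grab_frame(n) for n in("side","top")}
p=np.array(robot.current_tool_pos())
robot.line_to(p-.10*ax(TH,Y),velocity=.08)
print(robot.current_tool_pos(),np.round(robot.current_joint_positions()),robot.current_time_s())
robot.pause(.3)
im=vision.grab_frame("side")
cv2.imwrite("pics/placed.png",panel(im,"side",cup(X,Yy,.0712)+scale()[2:4],proj("side",[(X,Yy,.08)])[0],(40,30),(800,600)))
E
python3 s4.py
```

```text
False [0.6104481  0.02170558 0.09417671] [ 0.64481391 -0.37148731  0.91088596]
[0.54167442 0.03985054 0.16414527] [  8.   7. -32. 132.  85.  29. -21.] 21.95
```

View pics/placed.png

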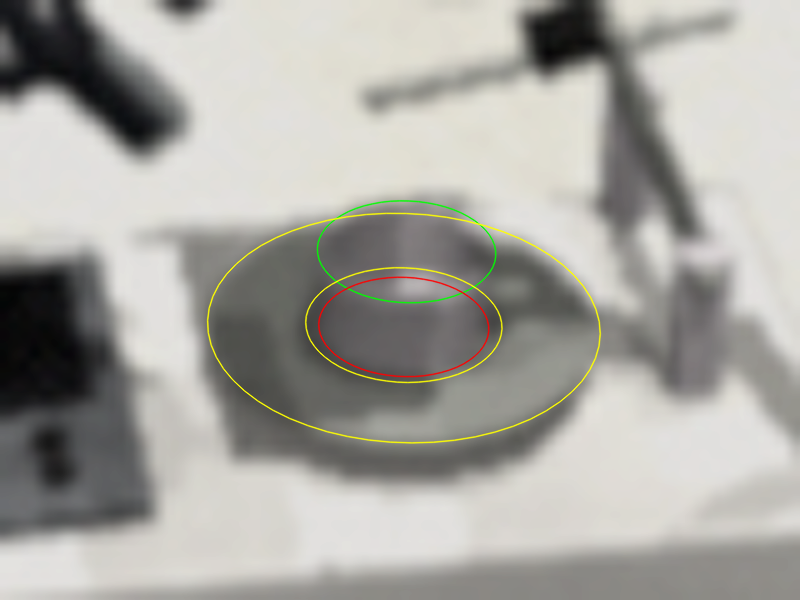

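The cup stands upright and concentric with the pan circle: foot at (405,330), model matching. Now the middle weight.

```bash
cat > s5.py <<'E'
from s3 import *
m=np.array([.554,-.394,.0555]); TM=55; YM=-35
if __name__=="__main__":
    robot.line_to((.505,.04,.21),velocity=.15)
    robot.move_to((.5,-.05,.33),O(35,-5)); fingers.gripper_to(.55,60)
    pre=m-.09*ax(TM,YM)
    robot.move_to(pre+[0,0,.1],O(TM,YM)); print(np.round(robot.current_joint_positions()),robot.current_time_s())
    robot.line_to(pre,velocity=.15); robot.line_to(m,velocity=.08)
    fingers.gripper_to(0,60); print("gap",robot.current_finger_gap(),robot.current_gripper_force(),robot.current_tool_pos())
    robot.line_to((m[0],m[1],.17),velocity=.1); robot.pause(.2)
    print(np.round(robot.current_joint_positions()),robot.current_finger_gap(),robot.current_contact_force(),robot.current_time_s())
    q=np.array(robot.current_tool_pos())-[0,0,.0555]
    ims={n:vision.grab_frame(n) for n in("side","top")}
    cv2.imwrite("pics/mid.png",cv2.hconcat([panel(ims[n],n,mid(*q),proj(n,[q+[0,0,.03]])[0],(40,30)) for n in ims]))
E
python3 s5.py
```

```text
[ 88.  12. -59. 132. 142.  18. -48.] 26.525
gap 0.25871217086394216 58.84936602829839 [ 0.55407339 -0.39390611  0.05592416]
[ 75.  26. -50. 124. 137.  25. -38.] 0.2614888663435505 [-0.0694057   0.53362128 -2.68320047] 30.4417
```

View pics/mid.png

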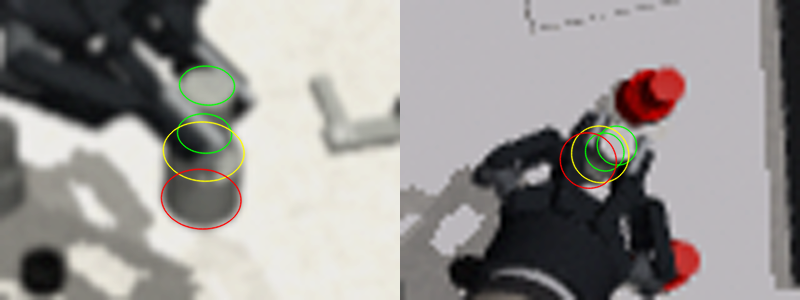

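The weight is gripped upright (2.7 N) and lines up with its model in both views. I'll place it in the cup now.

```bash
cat > s6.py <<'E'
from s5 import *
X,Yy=.6104,.0217; o=O(55,-10)
for p in [(.545,-.12,.23),(.545,0,.17),(X,Yy,.163),(X,Yy,.128)]:
    q=robot.inverse_kinematics(p,o); print(p,None if q is None else np.round(q))
robot.line_to((.554,-.394,.24),velocity=.15)
robot.move_to((.545,-.12,.23),o)
robot.line_to((.545,0,.18),velocity=.15); print(robot.current_time_s())
robot.line_to((X,Yy,.164),velocity=.08); robot.pause(.3)
print(robot.current_tool_pos(),robot.current_contact_force(),robot.current_finger_gap(),np.round(robot.current_joint_positions()),robot.current_time_s())
E
python3 s6.py
```

```text
(0.545, -0.12, 0.23) [  87.   -4.  -71.  136.  216.   12. -125.]
(0.545, 0, 0.17) [ 48.  15. -67. 140. 124.  38. -45.]
(0.6104, 0.0217, 0.163) [ 35.  23. -58. 132. 120.  43. -39.]
(0.6104, 0.0217, 0.128) [ 31.  29. -54. 133. 127.  48. -44.]
35.2583
[0.61024278 0.02146549 0.16417578] [ 1.00908585  1.27065524 -2.36918556] 0.2651361601850243 [ 38.  25. -62. 132. 120.  45. -37.] 36.5917
```

```bash
cat > s7.py <<'E'
from s5 import *
X,Yy=.6104,.0217
st=robot.line_to((X,Yy,.136),velocity=.03,f_stop=1.2); print("rim?",st,robot.current_tool_pos(),robot.current_contact_force())
if not st:
    for z in (.133,.1315,.130,.1285,.1275,.1265):
        st=robot.line_to((X,Yy,z),velocity=.015,f_stop=1.5); print(z,st,robot.current_tool_pos(),robot.current_contact_force())
        if st or robot.current_contact_force()[2]>-.8: break
print(robot.current_time_s())
E
python3 s7.py
```

```text
rim? False [0.61056982 0.02176279 0.13627443] [-0.4736474   0.04362963 -2.6965976 ]
0.133 False [0.61033459 0.02166186 0.13286033] [ 0.47279644  0.37994712 -2.66779246]
0.1315 False [0.61035254 0.02165719 0.13136843] [ 0.92371433  0.94437169 -2.1096174 ]
0.13 False [0.61048191 0.02169129 0.13003985] [ 0.61631079  0.635811   -2.13777993]
0.1285 False [0.61070878 0.02174555 0.12881673] [ 0.24225077 -0.16206095 -0.37165318]
38.775
```

```bash
cat > s8.py <<'E'
from s5 import *
fingers.gripper_to(.6); robot.pause(.4)
p=np.array(robot.current_tool_pos())
robot.line_to(p-.11*ax(55,-10),velocity=.08)
print(robot.current_tool_pos(),robot.current_contact_force(),robot.current_time_s())
robot.pause(.5)
for n in("side","top"):
    im=vision.grab_frame(n); cv2.imwrite(f"pics/f_{n}.png",im[:,:,::-1])
    for l in("weight_middle","cup"): print(n,l,[(np.round(r["rect"]),round(r["p"],2)) for r in recognise(l,n)][:5])
    print(n,"expected mid",proj(n,[(.6104,.0217,.071),(.6104,.0217,.141)]))
s=cv2.imread("pics/f_side.png"); u,v=proj("side",[(.6104,.0217,.141)])[0].astype(int)
print(s[v-6:v+30:2,u-16:u+17:2].mean(2).astype(int))
E
python3 s8.py
```

```text
[0.52169523 0.03731575 0.1914434 ] [ 0.4061658  -0.34163296 -0.27113361] 41.0917
side weight_middle [(array([317., 361.,  19.,  29.]), 0.94), (array([368., 356.,  15.,  29.]), 0.66), (array([277., 341.,  29.,  26.]), 0.57), (array([336., 204.,  13.,  22.]), 0.44)]
side cup [(array([335., 219.,  18.,   8.]), 0.62)]
side expected mid [[335.00060481 217.16586506]
 [335.72213422 198.05689848]]
top weight_middle [(array([436., 223.,  14.,   9.]), 0.69), (array([398., 223.,   2.,   6.]), 0.69), (array([433., 188.,  15.,  10.]), 0.42), (array([273., 159.,  42.,  13.]), 0.33), (array([214., 225.,  16.,  15.]), 0.27)]
top cup [(array([380., 228.,   7.,  11.]), 0.64)]
top expected mid [[292.88385774 185.08079858]
 [291.78374817 181.46595764]]
[[170 170 168 168 166 165 164 160 151 141 134 118 112 111 132  90 128]
 [168 168 169 168 166 166 131 111 116 113 136 146 162 164 166 163 167]
 [168 170 170 169 169 167 157 112 119 126 157 168 168 167 165 166 168]
 [169 170 169 169 170 168 159  83  65  82 126 163 165 168 167 167 167]
 [169 169 168 169 169 168 152  62  63  66  95 164 168 167 167 166 167]
 [
[... 221 characters left out ...]
116 102  93  80  69  55  57  55  72 115 150 160 169 170 168]
 [110  94  80  78  75  63  62  62  61  64  67  60  84 104 119 152 170]
 [ 82  76  75  75  73  66  52  62  63  72  66  59  65  65  65  88 148]
 [ 75  76  76  72  63  73  69  63  66  65  88  97  81  85  66  84  98]
 [ 74  76  76  64  58  67  73  77  82  78  85  85  68  68  66  64  65]
 [ 61  66  76  54  61  67  72  73  75  77  85  80  60  73  96  87  85]
 [ 60  61  75  61  54  67  73  75  75  79  86  78  78  95 101 106 107]
 [ 59  61  75  74  59  55  62  69  73  78  88  84  94  99 107 114 114]
 [ 59  60  69  77  76  70  68  65  68  77 111 113 112 112 114 113 104]
 [ 68  59  62  75  82  82  82  83  82  91 113 114 113 114 111  99  79]]
```

The weight stands straight in the cup, with its knob column vertical and at the expected pixels, and the arm is clear. I'll hand it in.

```bash
python3 -c "
from station import workorder
print(workorder.close_job())"
```

```text
the job is handed in; nothing more can be done
None
```

The job is handed in at about 41 s of the 72 s allowed: the lever is up, the cup is in the middle of the pan, and the middle weight is upright in the cup. The last camera check agreed on the weight, but the judge's verdict was not reported.

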